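# Lock the spindle of the bench moulder with the tee spanner

## Robot

A 6-joint arm with a two-finger parallel gripper is mounted at the origin on the work surface. World frame = base frame: x ahead of the robot, y to its left, z up, the work surface at z = 0. Lengths are in m, angles in rad, forces in N, time in s.
With the tool pointing down it reaches from about 0.35 to 0.95 m from the base axis. Payload 17.4 kg.
Tool frame: the origin (TCP) lies between the finger pads; the fingertips stand tip_reach ahead of it and the grasp point (between the pads) lies 2 mm behind it (tip_reach is the distance from the TCP to the fingertips, in m); z points along the fingers, y is the direction in which the jaws open and shut (so a half turn about z gives the same grasp; the last joint's range is limited). The gripper opens to 93 mm and grips with 3 to 60 N. Pads are 15 mm wide; open, the fingers measure 128 mm over their backs; the gripper's body (75 mm by 188 mm) begins 65 mm behind the grasp point.
Start: joints at [-0.038, 0.116, 1.442, -0, 1.584, -0.038], TCP at [0.675, -0, 0.236] pointing down, gripper open.
Joint ranges: [-2.83, 2.83], [-0.83, 2.19], [0.07, 2.5], [-1.14, 4.28], [0.01, 3], [-2.97, 2.97]. Speed limits (rad/s): [1.89, 1.89, 2.22, 3.14, 3.14, 3.14].

## Interface

Orientations are given as a unit quaternion [x, y, z, w].
In Python, from bench import sense, grab_frame, sign_off, tip_reach gives the robot as it stands.
- The arm moves only by the shell command python3 -m creep 'ROWS' [FORCE]. ROWS is JSON, a list of rows, each a list of 3 entries, a list of its own where there are three numbers: the shift along the tool's x, y, z in m, then the turn, a rotation vector about the tool's x, y, z in degrees, then the finger opening in m, from 0 to 0.093. A call has 1 to 5 rows; each row is the pose to reach, as a shift and turn from the pose commanded when the call began, along the tool's axes at that moment; what a row does not reach only later rows make up. A row lasts 1/10 s, in which the tool goes at most 50 mm and 8.59 degrees, less where a joint would pass 70% of its speed; a pose out of reach is approached as far as the arm can. A call with a gripper value outside its range is refused whole. The fingers move at their own pace and stop on an object; FORCE is the grip in N (left out, the last holds). Time passes only in rows, so rows that repeat a pose let the fingers close. It gives the time, the measured TCP pose, the force and the opening at its end, in the units of the state.
- sense(): the state, without advancing time (a new reading comes with each control period).
- grab_frame(name): name is "scene" or "side" or "wrist"; returns a dict with "pixels" (480x640x3 uint8, red, green, blue), "fx", "fy", "cx", "cy" (pixels), "extrinsics" (4x4, takes a point from camera to world coordinates); the wrist camera has in their place "tool_from_camera" (4x4, takes a point from camera to tool coordinates, whose origin is the TCP and whose axes are the flange's). Camera axes: x right, y down, z forward; pixel columns grow to the right and rows downward; lengths in m; the calibration is good to about 2 mm. The wrist camera is an equidistant fisheye: a pixel r from the principal point sees the ray r / f radians off the axis. A picture is of the moment at which its call begins: read the wrist's pose just before it. There is no depth.
- sign_off(): hands the job in, once; it reports no verdict.
The state is a dict: "time": time; "joint_positions": joint angles; "dq": joint speeds; "joint_efforts": joint torques, N m; "eef_pos": TCP position; "eef_rot": TCP orientation; "ft_force": force on the tool from outside, world axes, zero at the start; "ft_torque": the same for the moment, N m; "width": finger opening in m.
Only numpy, scipy, OpenCV 4.12 (cv2) and the standard library are available. Lean on these libraries where they do the work, as an engineer would, in place of code of your own. Each camera call takes 0.05 s, during which the arm holds its last target. There are 200 camera calls.

## Task

Lock the moulder's spindle for a cutter change: fit the tee spanner over the square end of the spindle and push it fully home, so that its socket sits on the nut. Then turn the spindle with it, either way, until the spring lock pin drops right into a notch. Leave the spanner standing on the spindle, let go, and leave the other things on the bench alone.

Things in the scene. Friction and masses are not known exactly. Their poses are not given: they have to be found in the camera images.
- spanner_centre (a point): Dark steel tee spanner, about 0.55 kg, 94 mm tall, first standing upright on the bench on its socket. Point on its upright axis, half-way up, 47 mm above the socket's open lower face; z up, x along the cross bar. Socket: 36 mm square block, 42 mm tall, with a square bore 17.5 mm wide, 34 mm deep, open downwards, its flats parallel and square to the cross bar
- spanner_bar (a point): Middle of the spanner's cross bar, 41 mm above the spanner's centre point, axes alike. The bar lies along x, 140 mm long, 12 by 12 mm. A round stem, also 12 mm thick, joins it to the socket's top 40 mm below, so the bar can be gripped across, right over the stem. On the spindle the spanner has some 6 degrees of play either way
- spindle_seat (a point): Point on the moulder spindle's upright axis at the top of its 40 mm nut (86 mm above the bench), where the socket comes to rest. Fixed axes: z up, x and y along the sides of the aluminium insert plate (230 by 300 mm, 12 mm thick). Round iron housing below: 124 mm wide at its foot, top 44 mm above the bench. Once the lock pin is in, the spindle is held with 2 to 4 degrees of play either way
- square_tip (a point): Top of the spindle's square end: 30 mm above the nut, 16 mm wide, top edges bevelled 2 mm. Axes fixed, as for spindle_seat: they do NOT turn with the spindle. The square starts at any angle, found only by touch or by eye. The spindle turns either way, drag about 0.4 N m
- lock_pin (a joint): Travel (m) of the spring lock pin, a level plunger in the housing's side. Its spring always presses it inwards: 0 to 0.001 riding on the collar, 0.010 dropped fully into a notch. Four notches a quarter turn apart are hidden in the housing, not in line with the square's flats; at the start the nearest on either side are 20 to 70 degrees from the pin. Nobody needs to touch the pin
- pin_knob (a point): Outer end of the lock pin's round black knob (28 mm wide, on the side of the housing that faces +y of spindle_seat, 27 mm above the bench); it moves 10 mm towards the spindle as the pin drops in
- cutterhead: Bystander: aluminium cutter head, 95 mm wide, 45 mm tall, standing on the insert plate; origin at the centre of its underside
- spacer: Bystander: steel spacing ring, 50 mm wide, 20 mm tall, lying on the insert plate; origin at the centre of its underside
- brush: Bystander: wooden bench brush, 275 mm long, 60 mm tall, lying on the bench; origin under its middle
- push_block: Bystander: wooden push block with a handle, 220 by 90 mm, 107 mm tall, on the bench; origin at the centre of its underside

How it is judged:
On the way, in this order (a step that is already met when the one before it is completed fails the run):
1. the spanner is fully home on the square end, upright, its socket within 3 mm of the nut (z of spanner_centre in the frame of spindle_seat below 0.05 m and horizontal distance between spanner_centre and spindle_seat below 0.006 m and angle between spanner_centre's own z axis and vertical below 0.1 rad), for 0.2 s.
2. with the spanner still home, the spindle has been turned until the lock pin has dropped at least 8 mm, into a notch (value of joint lock_pin above 0.008 m and z of spanner_centre in the frame of spindle_seat below 0.052 m and horizontal distance between spanner_centre and spindle_seat below 0.006 m), for 0.2 s.
At the end, for the whole second after the job is handed in: The lock pin is at least 8 mm in, and the spanner stands released on the spindle: socket within 3 mm of the nut, its centre within 6 mm of the spindle's axis, upright within about 6 degrees (all of step 1 and value of joint lock_pin above 0.008 m); the robot touches nothing.
It fails at once if a bystander (cutter head, spacing ring, brush or push block) is moved by more than 25 mm (distance of any of cutterhead, spacer, brush, push_block from where it was at the start of the episode above 0.025 m).
It also fails if it takes over 72 s, if anything falls off the work surface, if the arm or the gripper's body presses on something with over 40 N, if the wrist force passes 120 N, or if a joint passes its speed limit or range.

## Working session

There is one attempt and no reset: what is moved stays moved. The work goes in short steps, Python scripts to look and compute and a shell command to move; the robot and the scene stay as the last step left them, time stands still between calls to the robot, and variables do not carry over. Pictures are saved under pics/ and viewed, about 8 in all and at most 12, crops included, and the job is handed in when it is done.

```bash
ls; mkdir -p pics; cat > h.py <<'E'
import numpy as np,cv2
from bench import sense,grab_frame,sign_off,tip_reach
from scipy.spatial.transform import Rotation as R
def T():
    s=sense();M=np.eye(4);M[:3,:3]=R.from_quat(s['eef_rot']).as_matrix();M[:3,3]=s['eef_pos'];return M
def grab(n):
    t=T();f=grab_frame(n);f['E']=t@np.array(f['tool_from_camera']) if n=='wrist' else np.array(f['extrinsics']);f['n']=n;return f
def ray(f,u,v):
    x=np.array([(u-f['cx'])/f['fx'],(v-f['cy'])/f['fy']])
    if f['n']=='wrist':
        th=np.hypot(*x);d=np.r_[x/max(th,1e-9)*np.sin(th),np.cos(th)]
    else: d=np.r_[x,1]
    d=f['E'][:3,:3]@d;return f['E'][:3,3],d/np.linalg.norm(d)
def onz(f,u,v,z):
    o,d=ray(f,u,v);return o+d*(z-o[2])/d[2]
def save(f,p,crop=None,k=1):
    im=f['pixels'][:,:,::-1]
    if crop: x0,x1,y0,y1=crop;im=im[y0:y1,x0:x1]
    cv2.imwrite(p,cv2.resize(im,None,fx=k,fy=k,interpolation=cv2.INTER_CUBIC))
E
python3 - <<'E'
from h import *
import pickle
for n in('scene','side','wrist'):
    f=grab(n);save(f,f'pics/{n}0.png');pickle.dump(f,open(n+'0.pkl','wb'));print(n,f['fx'],f['cx'],f['cy'],f['E'].round(3).tolist())
print(tip_reach if not callable(tip_reach) else tip_reach(),sense())
E
```

```text
pics
scene 614.0369720506812 305.43304586438495 236.95531651897136 [[0.501, 0.654, -0.567, 1.312], [0.866, -0.381, 0.325, -0.431], [-0.004, -0.653, -0.757, 1.038], [0.0, 0.0, 0.0, 1.0]]
side 559.4650238355399 313.5079919518843 226.78185582340438 [[0.997, -0.055, 0.046, 0.583], [-0.07, -0.605, 0.793, -1.072], [-0.016, -0.794, -0.607, 0.886], [0.0, 0.0, 0.0, 1.0]]
wrist 371.64829954431775 319.6760306890948 235.19298170479 [[1.0, -0.0, -0.001, 0.675], [-0.001, -0.963, -0.269, 0.075], [-0.001, 0.269, -0.963, 0.384], [0.0, 0.0, 0.0, 1.0]]
0.017 {'time': 0.15, 'joint_positions': array([-3.77794935e-02,  1.16368821e-01,  1.44209364e+00,  1.62574801e-05,
        1.58403053e+00, -3.78021040e-02]), 'dq': array([-3.12513695e-05, -2.89500057e-03,  1.13966570e-05,  5.12134511e-04,
       -5.18908590e-04, -4.31794585e-04]), 'joint_efforts': array([ 1.36530605e-03, -7.21765566e+01, -6.22949553e+01,  7.80155347e-02,
        2.25470052e-02,  2.06686866e-05]), 'eef_pos': array([6.74856062e-01, 1.49938006e-05, 2.35090758e-01]), 'eef_rot': array([ 7.07098642e-01,  7.07114777e-01, -3.00103959e-04, -3.35643869e-04]), 'ft_force': array([-0.76353633,  0.15008308,  0.31084443]), 'ft_torque': array([-0.01520234,  0.02191875,  0.06575562]), 'width': 0.0929080478880318}
```

View pics/scene0.png

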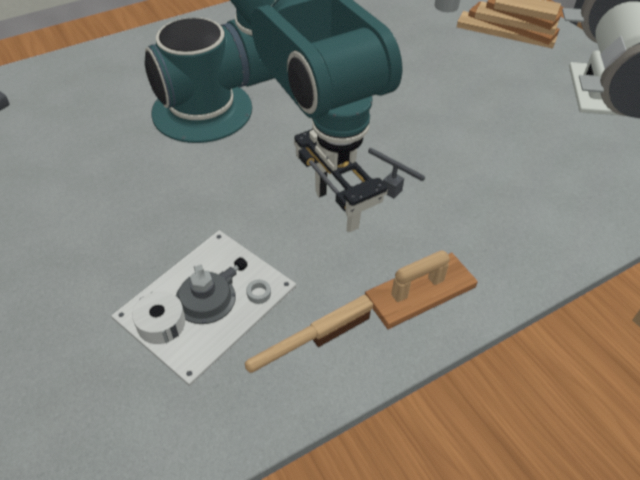

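View pics/wrist0.png

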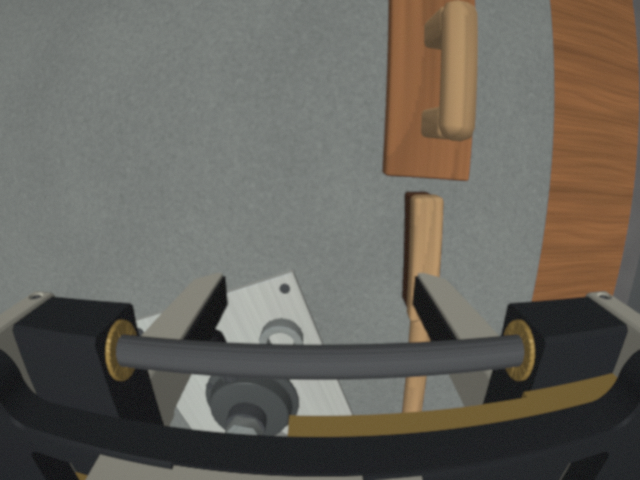

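View pics/side0.png

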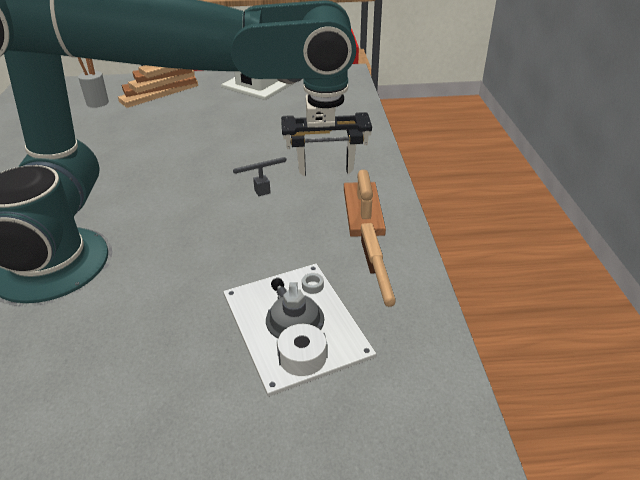

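The scene view shows the spanner bar at (371,151)-(423,179) and the spindle tip near (199,266). In the side view the bar is at (236,171)-(285,159) and the spindle tip near (294,284). The plate's corner holes are visible too.

```bash
python3 - <<'E'
from h import *
import pickle
S=pickle.load(open('scene0.pkl','rb'));D=pickle.load(open('side0.pkl','rb'))
for f,a,b in((S,(371,151),(423,179)),(D,(236,171),(285,159))):
    p,q=onz(f,*a,.088),onz(f,*b,.088);print(f['n'],p.round(3),q.round(3),((p+q)/2).round(3),np.linalg.norm(p-q).round(3),np.degrees(np.arctan2(*(q-p)[1::-1])).round(1))
print('tip',onz(S,200,266,.116).round(3),onz(D,294,284,.116).round(3))
for f,c in((D,[(231,293),(316,268),(366,351),(272,384)]),(S,[(219,237),(287,284),(189,374),(122,314)])):
    P=np.array([onz(f,*x,.012) for x in c])[:,:2];print(P.round(3).tolist(),P.mean(0).round(3))
    d=P[2]-P[1];e=P[1]-P[0];print(np.degrees(np.arctan2(d[1],d[0])).round(1),np.degrees(np.arctan2(e[1],e[0])).round(1))
print('knob',onz(D,277,284,.027).round(3),onz(S,240,264,.027).round(3))
import cv2
a=cv2.resize(S['pixels'][240:330,140:290],None,fx=4,fy=4,interpolation=2);b=cv2.resize(D['pixels'][265:345,240:340],None,fx=4,fy=4,interpolation=2)
c=np.zeros((560,720,3),np.uint8)
c=np.hstack([cv2.resize(a,(480,288)),cv2.resize(b,(320,256)) if 0 else cv2.copyMakeBorder(cv2.resize(b,(300,240)),0,48,0,0,0)]);cv2.imwrite('pics/c0.png',c[:,:,::-1])
E
```

```text
scene [0.45  0.24  0.088] [0.586 0.287 0.088] [0.518 0.263 0.088] 0.144 19.2
side [0.452 0.239 0.088] [0.586 0.29  0.088] [0.519 0.264 0.088] 0.144 20.8
tip [ 0.584 -0.246  0.116] [ 0.59  -0.25   0.116]
[[0.449, -0.156], [0.644, -0.089], [0.725, -0.345], [0.538, -0.409]] [ 0.589 -0.25 ]
-72.5 18.9
[[0.448, -0.156], [0.637, -0.089], [0.726, -0.346], [0.536, -0.409]] [ 0.587 -0.25 ]
-70.8 19.8
knob [ 0.552 -0.152  0.027] [ 0.551 -0.154  0.027]
```

Both views agree: the spanner is at about (0.518, 0.264) with yaw 20°, and the spindle at about (0.588, -0.249) with the plate at 19°. I'll look at the square from above first.

```bash
python3 -m creep '[[[-0.05,-0.018,0],[0,0,0],0.093],[[-0.1,-0.035,0],[0,0,0],0.093],[[-0.15,-0.053,0.02],[0,0,0],0.093],[[-0.19,-0.07,0.03],[0,0,0],0.093],[[-0.23,-0.08,0.04],[0,0,0],0.093]]'
python3 -m creep '[[[-0.02,-0.008,0.015],[0,0,0],0.093],[[-0.02,-0.008,0.015],[0,0,0],0.093],[[-0.02,-0.008,0.015],[0,0,0],0.093]]'
python3 - <<'E'
from h import *
import pickle
f=grab('wrist');pickle.dump(f,open('w1.pkl','wb'));save(f,'pics/w1.png',(220,420,160,310),4)
E
```

```text
time: 0.65
eef_pos: [0.5937, -0.2315, 0.1951]
eef_rot: [0.707, 0.707, -0.0, -0.0]
ft_force: [-0.3, 0.2, 0.3]
width: 0.0931
time: 0.95
eef_pos: [0.5869, -0.25, 0.1805]
eef_rot: [0.707, 0.707, 0.0, -0.0]
ft_force: [-0.4, 0.3, 0.2]
width: 0.0932
```

View pics/w1.png

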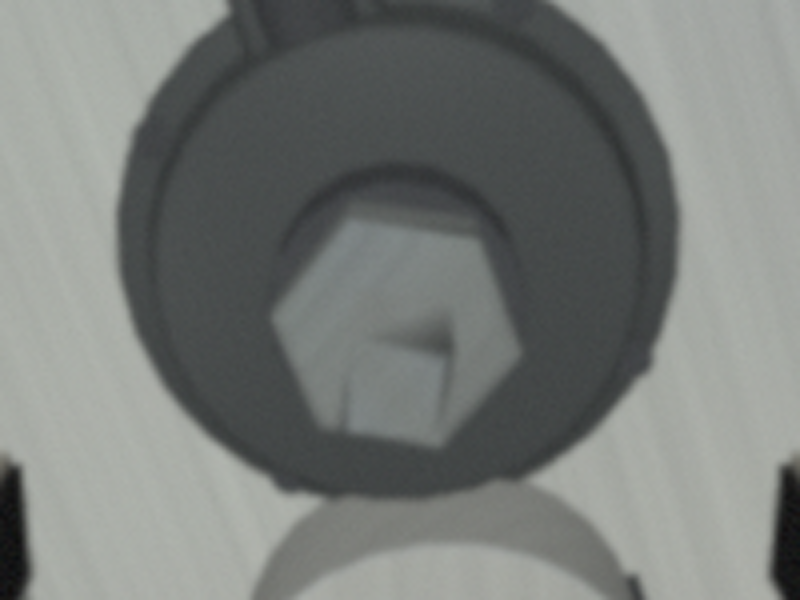

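The wrist crop (4x, origin 220,160) shows the hex nut with corners (347,217), (480,237), (523,352), (440,450), (322,430), (272,318). The square's top is at roughly (357,345), (447,353), (440,445), (347,432).

```bash
python3 - <<'E'
from h import *
import pickle
f=pickle.load(open('w1.pkl','rb'))
g=lambda c,z:np.array([onz(f,220+x/4-.375,160+y/4-.375,z)[:2] for x,y in c])
H=g([(347,217),(480,237),(523,352),(440,450),(322,430),(272,318)],.086);Q=g([(357,345),(447,353),(440,445),(347,432)],.116)
for P in(H,Q):
    print(P.mean(0).round(4),((P[:len(P)//2]+P[len(P)//2:])/2).round(4).tolist());e=np.roll(P,-1,0)-P
    print(np.linalg.norm(e,axis=1).round(4),np.degrees(np.arctan2(e[:,1],e[:,0])).round(1))
# contrast-enhanced crop
c=f['pixels'][235:275,297:342,::-1];g_=cv2.cvtColor(c,6);g_=cv2.resize(g_,None,fx=14,fy=14,interpolation=2)
cv2.imwrite('pics/w1b.png',cv2.normalize(g_,None,0,255,32))
E
```

```text
[ 0.5861 -0.249 ] [[0.5856, -0.2491], [0.5864, -0.2489], [0.5862, -0.2489]]
[0.0226 0.0217 0.0229 0.021  0.022  0.0219] [  -8.8  -69.3 -128.2  169.7  111.9   53.5]
[ 0.5862 -0.2492] [[0.5864, -0.2494], [0.586, -0.249]]
[0.0136 0.0149 0.0144 0.0141] [ -5.4 -93.7 171.4  83.1]
```

View pics/w1b.png

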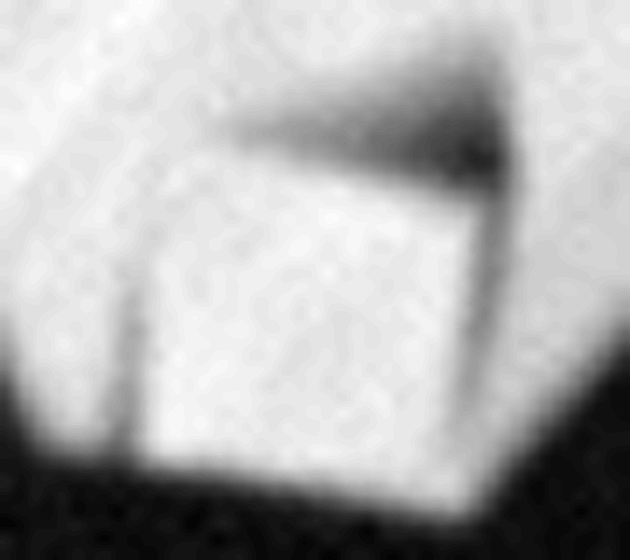

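The square and hex agree at about -8° mod 90, with the axis at (0.5862, -0.2491). Next is the spanner.

```bash
python3 -m creep '[[[0.05,-0.007,0],[0,0,0],0.093],[[0.1,-0.014,0],[0,0,0],0.093],[[0.15,-0.021,0],[0,0,0],0.093],[[0.2,-0.028,0],[0,0,0],0.093],[[0.25,-0.035,0],[0,0,0],0.093]]' >/dev/null
python3 -m creep '[[[0.05,-0.007,0],[0,0,0],0.093],[[0.1,-0.014,0],[0,0,0],0.093],[[0.15,-0.021,0],[0,0,0],0.093],[[0.2,-0.028,0],[0,0,0],0.093],[[0.25,-0.034,0],[0,0,0],0.093]]'
python3 -m creep '[[[0.013,0,0],[0,0,8],0.093],[[0.013,0,0],[0,0,16],0.093],[[0.013,0,0],[0,0,24],0.093],[[0.013,0,0],[0,0,32],0.093],[[0.013,0,0],[0,0,40],0.093]]' >/dev/null
python3 -m creep '[[[0,0,0],[0,0,8],0.093],[[0,0,0],[0,0,16],0.093],[[0,0,0],[0,0,24],0.093],[[0,0,0],[0,0,30],0.093],[[0,0,0],[0,0,30],0.093]]'
python3 - <<'E'
from h import *
import pickle
f=grab('wrist');pickle.dump(f,open('w2.pkl','wb'));save(f,'pics/w2.png')
g=cv2.cvtColor(f['pixels'],7);m=((g<75)*255).astype('uint8');m[330:]=0
n,l,st,c=cv2.connectedComponentsWithStats(m)
for i in range(1,n):
    if st[i,4]>300: print(st[i],c[i])
E
```

```text
time: 2.0
eef_pos: [0.5175, 0.2487, 0.1818]
eef_rot: [0.706, 0.708, 0.001, 0.0]
ft_force: [0.8, -0.5, 0.6]
width: 0.0928
time: 3.0
eef_pos: [0.5182, 0.2595, 0.1815]
eef_rot: [0.985, 0.174, 0.0, -0.0]
ft_force: [0.2, 0.0, 0.7]
width: 0.0932
[ 434    0  167   99 1350] [518.47481481  45.23259259]
[608  69  32  44 724] [623.62845304  88.15745856]
[ 302  133   33  197 1686] [319.36476868 211.83689205]
[ 188  276   40   54 1037] [211.6557377  308.33461909]
[413 277  38  53 965] [427.32746114 308.78963731]
[  12  296  126   34 3238] [ 77.63804818 315.4573811 ]
[ 503  297  124   33 3023] [562.93880251 315.07740655]
```

View pics/w2.png

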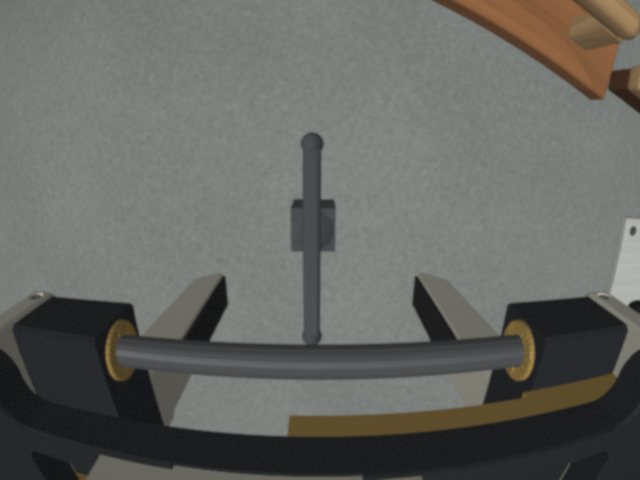

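The wrist view shows the bar running along image vertical, from ball end (312,142) to (312,338), with the socket block at (292-335, 200-250).

```bash
python3 - <<'E'
from h import *
import pickle
f=pickle.load(open('w2.pkl','rb'))
p,q=onz(f,311.7,143,.088),onz(f,311.9,338,.088);m=(p+q)/2
print(p,q,m,np.linalg.norm(p-q))
for v in(165,315):print(onz(f,312,v,.088))
print(onz(f,313,245,.042)) 
s=sense();t=T();print(t[:3,:3].T@(np.r_[m[:2],.086]-s['eef_pos']),R.from_quat(s['eef_rot']).as_euler('xyz',True));d=p-q;print(np.degrees(np.arctan2(d[1],d[0])))
E
```

```text
[0.58104294 0.28814219 0.088     ] [0.44692485 0.24022348 0.088     ] [0.5139839  0.26418283 0.088     ] 0.14242143065530383
[0.56755966 0.2830814  0.088     ]
[0.46570512 0.24677684 0.088     ]
[0.5029794 0.2601438 0.042    ]
[-0.00245905 -0.00601653  0.09533881] [-1.79989393e+02 -5.15283791e-02  2.02186379e+01]
19.661168516189306
```

```bash
python3 - <<'E'
from h import *
import pickle
f=pickle.load(open('w2.pkl','rb'));g=cv2.cvtColor(f['pixels'],7).astype(float)
print(g[190:262,296:303].mean(1).round().astype(int).tolist());print(g[190:262,325:332].mean(1).round().astype(int).tolist())
print(g[125:152,311:314].mean(1).round().astype(int).tolist(),g[325:350,311:314].mean(1).round().astype(int).tolist())
for z,v in((0,200),(.042,208),(.042,250),(.088,132),(.088,344)): print(v,(T()[:3,:3].T@(onz(f,313,v,z)-T()[:3,3]))[:2].round(4))
E
```

```text
[128, 127, 125, 124, 122, 121, 121, 119, 106, 82, 59, 51, 50, 49, 50, 51, 51, 57, 67, 73, 75, 74, 75, 76, 76, 76, 76, 75, 75, 76, 76, 75, 76, 76, 76, 76, 76, 76, 76, 76, 77, 76, 75, 76, 75, 75, 74, 74, 74, 74, 73, 73, 73, 73, 73, 75, 75, 76, 75, 76, 85, 104, 118, 125, 126, 126, 126, 126, 126, 127, 126, 124]
[129, 130, 129, 130, 131, 131, 132, 130, 119, 91, 61, 50, 49, 49, 49, 49, 51, 55, 66, 73, 76, 76, 76, 76, 76, 74, 72, 70, 68, 66, 66, 65, 64, 64, 63, 64, 63, 63, 62, 62, 62, 62, 62, 62, 61, 62, 62, 62, 62, 62, 62, 63, 66, 67, 71, 73, 76, 75, 74, 75, 85, 105, 120, 126, 129, 129, 129, 129, 128, 127, 127, 127]
[130, 130, 128, 127, 127, 124, 116, 94, 72, 64, 66, 70, 72, 73, 74, 75, 75, 75, 75, 75, 74, 74, 72, 71, 69, 70, 73] [80, 79, 79, 79, 79, 78, 80, 80, 78, 77, 75, 74, 73, 74, 73, 74, 73, 71, 66, 57, 50, 48, 50, 52, 58]
200 [ 0.0153 -0.0065]
208 [ 0.0164 -0.0057]
250 [-0.0185 -0.0061]
132 [ 0.0759 -0.0044]
344 [-0.0791 -0.0059]
```

```bash
python3 -m creep '[[[-0.001,-0.006,0.04],[0,0,0],0.06],[[-0.001,-0.006,0.075],[0,0,0],0.06],[[-0.001,-0.006,0.095],[0,0,0],0.06],[[-0.001,-0.006,0.095],[0,0,0],0.06],[[-0.001,-0.006,0.095],[0,0,0],0.03]]' 60
python3 -m creep '[[[0,0,0],[0,0,0],0],[[0,0,0],[0,0,0],0],[[0,0,0],[0,0,0],0],[[0,0,0],[0,0,0],0],[[0,0,0],[0,0,0],0]]' 60
```

```text
time: 3.55
eef_pos: [0.5158, 0.2641, 0.0867]
eef_rot: [0.985, 0.175, 0.0, -0.0]
ft_force: [0.4, -0.5, 0.7]
width: 0.0576
time: 4.05
eef_pos: [0.5157, 0.2636, 0.0859]
eef_rot: [0.985, 0.174, 0.0, -0.0]
ft_force: [-0.0, 0.3, 0.6]
width: 0.0177
```

```bash
python3 -m creep '[[[0,0,0],[0,0,0],0],[[0,0,0],[0,0,0],0],[[0,0,-0.01],[0,0,0],0],[[0,0,-0.05],[0,0,0],0],[[0,0,-0.1],[0,0,0],0]]' 60
python3 -m creep '[[[0,0,-0.03],[0,0,-8],0],[[0,0,-0.05],[0,0,-16],0],[[0,0,-0.05],[0,0,-24],0],[[0,0,-0.05],[0,0,-32],0],[[0,0,-0.05],[0,0,-40],0]]'
python3 -m creep '[[[0,0,0],[0,0,-8],0],[[0,0,0],[0,0,-16],0],[[0,0,0],[0,0,-22],0],[[0,0,0],[0,0,-22],0],[[0,0,0],[0,0,-22],0]]'
python3 - <<'E'
from h import *
s=sense();t=T();print(np.degrees(np.arctan2(t[1,0],t[0,0])),t[:3,:3].T@(np.r_[.5862,-.2491,s['eef_pos'][2]]-s['eef_pos']),s['joint_positions'].round(2))
E
```

```text
time: 4.55
eef_pos: [0.5145, 0.263, 0.1848]
eef_rot: [0.985, 0.174, -0.002, 0.001]
ft_force: [1.2, -0.1, -6.2]
width: 0.0113
time: 5.05
eef_pos: [0.5154, 0.2634, 0.2358]
eef_rot: [0.865, 0.502, -0.0, 0.0]
ft_force: [-0.7, 0.8, -6.9]
width: 0.0114
time: 5.55
eef_pos: [0.5155, 0.2635, 0.2357]
eef_rot: [0.756, 0.655, -0.0, -0.0]
ft_force: [-0.1, -0.6, -6.4]
width: 0.0112
81.80785990347378 [-4.97274676e-01  1.43012979e-01  1.05266195e-04] [ 0.43 -0.09  1.65 -0.    1.58  0.57]
```

```bash
python3 -m creep '[[[-0.03,0.009,0],[0,0,0],0],[[-0.07,0.02,0],[0,0,0],0],[[-0.115,0.033,0],[0,0,0],0],[[-0.16,0.046,0],[0,0,0],0],[[-0.205,0.059,0],[0,0,0],0]]' >/dev/null
python3 -m creep '[[[-0.045,0.013,0],[0,0,0],0],[[-0.09,0.026,0],[0,0,0],0],[[-0.135,0.039,0],[0,0,0],0],[[-0.18,0.052,0],[0,0,0],0],[[-0.22,0.063,0],[0,0,0],0]]' >/dev/null
python3 -m creep '[[[-0.035,0.01,0],[0,0,0],0],[[-0.06,0.017,0],[0,0,0],0],[[-0.072,0.021,0],[0,0,0],0],[[-0.072,0.021,0],[0,0,0],0],[[-0.072,0.021,0],[0,0,0],0]]'
python3 - <<'E'
from h import *
import pickle
s=sense();t=T();print(t[:3,:3].T@(np.r_[.5862,-.2491,s['eef_pos'][2]]-s['eef_pos']))
ims=[]
P=np.r_[.5862,-.2491,.13]
for n in('scene','side','wrist'):
    f=grab(n);pickle.dump(f,open(n+'3.pkl','wb'))
    if n!='wrist':
        c=np.linalg.inv(f['E'])@np.r_[P,1];u,v=c[0]/c[2]*f['fx']+f['cx'],c[1]/c[2]*f['fy']+f['cy'];u,v=int(u),int(v)
        print(n,u-32,v-40);ims.append(cv2.resize(f['pixels'][v-40:v+40,u-32:u+32],(400,500),interpolation=2))
cv2.imwrite('pics/c3.png',np.hstack(ims)[:,:,::-1])
E
```

```text
time: 7.05
eef_pos: [0.588, -0.2479, 0.2356]
eef_rot: [0.755, 0.656, 0.0, -0.0]
ft_force: [-0.1, 0.7, -5.7]
width: 0.0114
[-1.45336007e-03 -1.65558139e-03 -1.54176074e-07]
scene 166 222
side 260 238
```

View pics/c3.png

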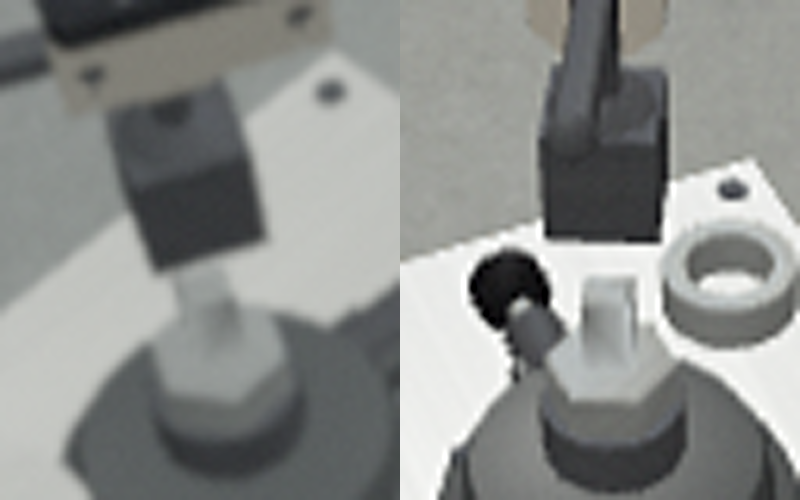

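Left panel (scene): the socket's lower front edge runs (158,272)-(268,242), just above the square. Right panel (side): the socket's lower edge is at (545..663, 240), and the square's front top edge at about (583..636, 290).

```bash
python3 - <<'E'
from h import *
import pickle
S=pickle.load(open('scene3.pkl','rb'));D=pickle.load(open('side3.pkl','rb'));t=T();a=np.arctan2(t[1,0],t[0,0])
k=lambda f,x,y,x0,y0,z:onz(f,x0+x/6.25-.42,y0+y/6.25-.42,z)
def rep(n,p): print(n,p.round(4),'rel TCP in tool',(t[:3,:3].T@(p-t[:3,3]))[:2].round(4))
zb=.1497
e=[k(S,x,y,166,222,zb) for x,y in((158,272),(268,242))];m=(e[0]+e[1])/2;print(np.linalg.norm(e[0]-e[1]),np.degrees(np.arctan2(*(e[1]-e[0])[1::-1])))
rep('scene sock',m-.018*np.r_[np.cos(a-np.pi/2),np.sin(a-np.pi/2),0])
e=[k(D,x,y,260,238,zb) for x,y in((145,240),(263,241))];m=(e[0]+e[1])/2;print(np.linalg.norm(e[0]-e[1]),np.degrees(np.arctan2(*(e[1]-e[0])[1::-1])))
rep('side sock',m-.018*np.r_[np.cos(a-np.pi),np.sin(a-np.pi),0])
# hex nut centre in both, top z=.086 : side front corners
for f,x0,y0,c in((D,260,238,[(145,360),(170,400),(255,398),(287,362)]),(S,166,222,[(155,368),(195,405),(262,392),(290,345)])):
    for x,y in c: rep('hex',k(f,x,y,x0,y0,.086))
W=pickle.load(open('wrist3.pkl','rb'));save(W,'pics/w3.png',(220,420,160,340),4)
E
```

```text
0.033192013088891234 79.66004811076019
scene sock [ 0.5857 -0.248   0.1497] rel TCP in tool [-0.001  -0.0023]
0.036793124779467515 -5.698945972128173
side sock [ 0.5892 -0.2455  0.1497] rel TCP in tool [0.002  0.0008]
hex [ 0.5656 -0.2492  0.086 ] rel TCP in tool [-0.0049 -0.0221]
hex [ 0.5732 -0.2681  0.086 ] rel TCP in tool [-0.0226 -0.012 ]
hex [ 0.6004 -0.2695  0.086 ] rel TCP in tool [-0.0202  0.0152]
hex [ 0.6116 -0.254   0.086 ] rel TCP in tool [-0.0033  0.0242]
hex [ 0.584  -0.2708  0.086 ] rel TCP in tool [-0.0237 -0.0009]
hex [ 0.6032 -0.2658  0.086 ] rel TCP in tool [-0.0161  0.0175]
hex [ 0.6091 -0.246   0.086 ] rel TCP in tool [0.0043 0.0205]
hex [ 0.5968 -0.231   0.086 ] rel TCP in tool [0.0174 0.0063]
```

View pics/w3.png

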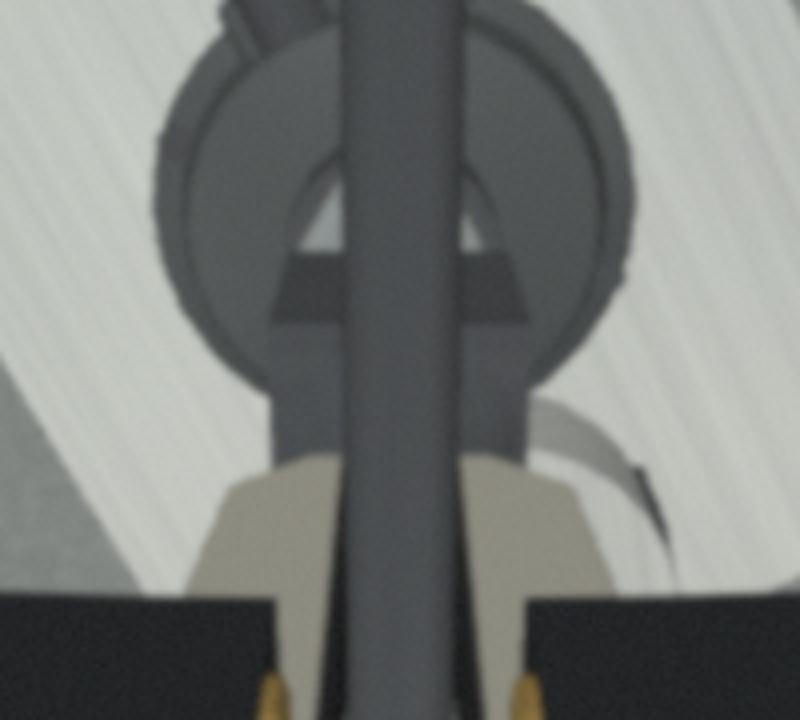

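The wrist crop (4x) shows the socket symmetric about the bar. Its lower far edge is at (293..508, 253), and its upper far edge at (272..528, 322).

```bash
python3 - <<'E'
from h import *
import pickle
W=pickle.load(open('wrist3.pkl','rb'));t=T();tl=lambda p:t[:3,:3].T@(p-t[:3,3])
for z,y,xs in((.1497,253,(293,508)),(.1917,322,(272,528))):
    p=[tl(onz(W,220+x/4-.375,160+y/4-.375,z)) for x in xs];print((sum(p)/2-[.018,0,0]).round(4),np.linalg.norm(p[0]-p[1]).round(4))
print('spindle',tl(np.r_[.5862,-.2491,.116])[:2])
# far hex edges (aligned ~): right/left visible corners
E
```

```text
[-0.0004 -0.0002  0.0862] 0.035
[ 0.0002 -0.0003  0.0442] 0.0347
spindle [-0.00195002 -0.00169023]
```

```bash
python3 -m creep '[[[-0.002,-0.0015,0.01],[0,0,0],0],[[-0.002,-0.0015,0.02],[0,0,0],0],[[-0.002,-0.0015,0.028],[0,0,0],0],[[-0.002,-0.0015,0.03],[0,0,0],0],[[-0.002,-0.0015,0.03],[0,0,0],0]]'
python3 -m creep '[[[0,0,0.002],[0,0,0],0],[[0,0,0.004],[0,0,0],0],[[0,0,0.006],[0,0,0],0],[[0,0,0.007],[0,0,0],0],[[0,0,0.007],[0,0,0],0]]'
```

```text
time: 7.7
eef_pos: [0.5862, -0.2501, 0.205]
eef_rot: [0.755, 0.656, -0.0, -0.0]
ft_force: [0.1, -1.0, -5.9]
width: 0.0111
time: 8.2
eef_pos: [0.5863, -0.2502, 0.1985]
eef_rot: [0.755, 0.656, -0.0, -0.0]
ft_force: [0.7, -0.7, -5.7]
width: 0.0114
```

```bash
python3 -m creep '[[[0,0,0.001],[0,0,0],0],[[0,0,0.002],[0,0,0],0],[[0,0,0.003],[0,0,0],0],[[0,0,0.004],[0,0,0],0],[[0,0,0.004],[0,0,0],0]]'
python3 -m creep '[[[0,0,0.001],[0,0,0],0],[[0,0,0.002],[0,0,0],0],[[0,0,0.003],[0,0,0],0],[[0,0,0.004],[0,0,0],0],[[0,0,0.004],[0,0,0],0]]'
```

```text
time: 8.7
eef_pos: [0.5863, -0.2502, 0.1944]
eef_rot: [0.755, 0.656, -0.0, -0.0]
ft_force: [-0.4, 1.1, -6.0]
width: 0.0112
time: 9.2
eef_pos: [0.5862, -0.2502, 0.1904]
eef_rot: [0.755, 0.656, -0.0, -0.0]
ft_force: [-0.7, 0.8, -5.8]
width: 0.0117
```

In freely, 12 mm deep with no load. Continuing to the nut (expected TCP z about 0.172).

```bash
python3 -m creep '[[[0,0,0.002],[0,0,0],0],[[0,0,0.005],[0,0,0],0],[[0,0,0.008],[0,0,0],0],[[0,0,0.011],[0,0,0],0],[[0,0,0.014],[0,0,0],0]]'
python3 -m creep '[[[0,0,0.001],[0,0,0],0],[[0,0,0.002],[0,0,0],0],[[0,0,0.003],[0,0,0],0],[[0,0,0.004],[0,0,0],0],[[0,0,0.004],[0,0,0],0]]'
```

```text
time: 9.7
eef_pos: [0.5863, -0.2502, 0.1763]
eef_rot: [0.755, 0.656, -0.0, -0.0]
ft_force: [-0.4, -1.4, -5.9]
width: 0.0115
time: 10.2
eef_pos: [0.5863, -0.2503, 0.1725]
eef_rot: [0.755, 0.656, -0.0, -0.0]
ft_force: [-0.3, -0.4, -5.4]
width: 0.0113
```

```bash
python3 -m creep '[[[0,0,0.0005],[0,0,0],0],[[0,0,0.001],[0,0,0],0],[[0,0,0.0015],[0,0,0],0],[[0,0,0.002],[0,0,0],0],[[0,0,0.002],[0,0,0],0]]'
```

```text
time: 10.7
eef_pos: [0.5865, -0.2504, 0.1717]
eef_rot: [0.755, 0.656, 0.0, 0.001]
ft_force: [-3.0, 1.3, 6.3]
width: 0.0114
```

The socket seated at TCP z 0.1717, as expected. Now I'll turn the spindle, watching torque.

```bash
q(){ python3 -c "
from h import *
s=sense();t=T();print('yaw',np.degrees(np.arctan2(t[1,0],t[0,0])).round(2),'F',s['ft_force'].round(1),'T',s['ft_torque'].round(2))"; }
q
python3 -m creep '[[[0,0,0],[0,0,3],0],[[0,0,0],[0,0,6],0],[[0,0,0],[0,0,9],0],[[0,0,0],[0,0,12],0],[[0,0,0],[0,0,15],0]]'|head -2; q
python3 -m creep '[[[0,0,0],[0,0,2.5],0],[[0,0,0],[0,0,5],0],[[0,0,0],[0,0,7.5],0],[[0,0,0],[0,0,10],0],[[0,0,0],[0,0,10],0]]'|head -2; q
```

```text
yaw 82.0 F [-3.   1.3  6.3] T [0.23 0.54 0.  ]
time: 11.2
eef_pos: [0.5865, -0.2501, 0.1716]
yaw 66.9 F [-1.8  3.1  6.5] T [0.57 0.63 0.22]
time: 11.7
eef_pos: [0.5865, -0.2501, 0.1716]
yaw 56.93 F [-3.3  2.6  5.4] T [0.52 0.72 0.17]
```

```bash
q(){ python3 -c "
from h import *
s=sense();t=T();print('yaw',np.degrees(np.arctan2(t[1,0],t[0,0])).round(2),'F',s['ft_force'].round(1),'T',s['ft_torque'].round(2))"; }
python3 -m creep '[[[0,0,0],[0,0,2],0],[[0,0,0],[0,0,4],0],[[0,0,0],[0,0,6],0],[[0,0,0],[0,0,8],0],[[0,0,0],[0,0,10],0]]'|head -1; q
python3 -m creep '[[[0,0,0],[0,0,2],0],[[0,0,0],[0,0,4],0],[[0,0,0],[0,0,6],0],[[0,0,0],[0,0,8],0],[[0,0,0],[0,0,10],0]]'|head -1; q
python3 - <<'E'
from h import *
f=grab('side');save(f,'pics/s4.png',(240,350,200,330),4)
E
```

```text
time: 12.2
yaw 46.94 F [-3.6  3.6  6.7] T [0.62 0.62 0.25]
time: 12.7
yaw 36.96 F [-4.5  2.4  6.3] T [0.49 0.8  0.73]
```

View pics/s4.png

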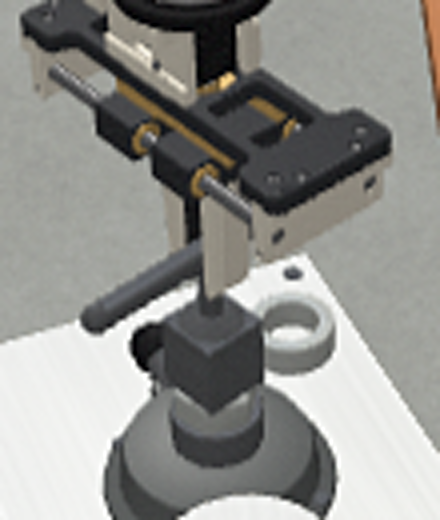

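The socket sits down on the nut, with only the hex below it visible, and the knob is half hidden at (150,345). Torque has just risen to 0.73, so I'll check the knob's position in the scene view.

```bash
cat > knob.py <<'E'
from h import *
import pickle
def k(f):
    g=cv2.cvtColor(f['pixels'],7)[250:280,222:262];m=(g<38).astype('uint8');n,l,s,c=cv2.connectedComponentsWithStats(m)
    return [(s[i].tolist(),c[i].round(1).tolist()) for i in range(1,n) if s[i,4]>15]
f0=pickle.load(open('scene0.pkl','rb'));f=grab('scene');print(k(f0),k(f))
cv2.imwrite('pics/k%d.png'%(sense()['time']*100),cv2.resize(np.hstack([x['pixels'][240:300,190:270] for x in(f0,f)]),None,fx=5,fy=5)[:,:,::-1])
E
python3 knob.py
q(){ python3 -c "
from h import *
s=sense();t=T();print('yaw',np.degrees(np.arctan2(t[1,0],t[0,0])).round(2),'F',s['ft_force'].round(1),'T',s['ft_torque'].round(2))"; }
python3 -m creep '[[[0,0,0],[0,0,0.7],0],[[0,0,0],[0,0,1.4],0],[[0,0,0],[0,0,2],0],[[0,0,0],[0,0,2],0]]'; q; python3 knob.py
```

```text
[([13, 9, 11, 11, 72], [18.5, 13.6])] [([10, 11, 11, 11, 73], [15.6, 16.0])]
time: 13.2
eef_pos: [0.5865, -0.2501, 0.1716]
eef_rot: [0.954, 0.301, 0.0, 0.0]
ft_force: [-4.3, 2.5, 6.2]
width: 0.0117
yaw 35.03 F [-4.3  2.5  6.2] T [0.47 0.76 0.84]
[([13, 9, 11, 11, 72], [18.5, 13.6])] [([10, 12, 11, 10, 72], [15.6, 16.1])]
```

```bash
python3 - <<'E'
from h import *
import pickle
f0=pickle.load(open('scene0.pkl','rb'));S0=pickle.load(open('side0.pkl','rb'))
a=onz(f0,222+18.5,250+13.6,.027);f=grab('scene')
def cen(f):
    g=cv2.cvtColor(f['pixels'],7)[250:280,222:262].astype(float);w=np.clip(75-g,0,50)*(g<60)
    n,l,s,c=cv2.connectedComponentsWithStats((g<50).astype('uint8'));i=1+np.argmax(s[1:,4]);w=np.clip(60-g,0,30)*(cv2.dilate((l==i).astype('uint8'),np.ones((3,3)))>0)
    y,x=np.mgrid[:30,:40];return 222+(w*x).sum()/w.sum(),250+(w*y).sum()/w.sum()
for t in(0,8,9,10,11):
    p=a+np.r_[np.array([.586,-.249])-a[:2],0]/np.linalg.norm(np.array([.586,-.249])-a[:2])*t/1000;c=np.linalg.inv(f['E'])@np.r_[p,1];print(t,(c[:2]/c[2]*f['fx']+[f['cx'],f['cy']]).round(2))
print(cen(f0),cen(f))
E
```

```text
0 [240.5 263.6]
8 [237.84 265.91]
9 [237.51 266.2 ]
10 [237.17 266.49]
11 [236.84 266.78]
(np.float64(240.52383053839364), np.float64(263.5595763459841)) (np.float64(237.57843996494304), np.float64(266.01971954425943))
```

```bash
ls -t pics/k*.png|head -1; cp $(ls -t pics/k*.png|head -1) pics/kk.png
```

```text
pics/k1325.png
```

View pics/kk.png

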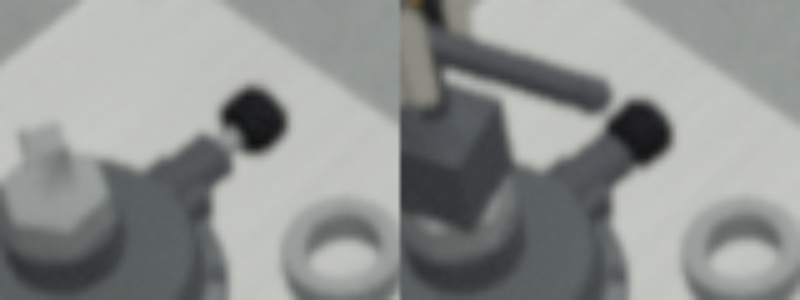

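The knob has gone in by about 8.7 mm and now sits against the boss with no shaft showing. I'll ease the torque so the pin can seat freely, then re-measure.

```bash
python3 -m creep '[[[0,0,0],[0,0,-1.5],0],[[0,0,0],[0,0,-3],0],[[0,0,0],[0,0,-4],0],[[0,0,0],[0,0,-4],0],[[0,0,0],[0,0,-4],0]]'; python3 -c "
from h import *
s=sense();print(s['ft_torque'].round(2))"; python3 knob.py
```

```text
time: 13.8
eef_pos: [0.5865, -0.2501, 0.1716]
eef_rot: [0.943, 0.334, 0.0, 0.0]
ft_force: [-2.3, 3.5, 5.2]
width: 0.0118
[0.56 0.63 0.13]
[([13, 9, 11, 11, 72], [18.5, 13.6])] [([10, 11, 11, 11, 71], [15.6, 16.1])]
```

The knob position is unchanged, so the pin has bottomed. Releasing and backing off upwards.

```bash
python3 -m creep '[[[0,0,0],[0,0,0],0.02],[[0,0,0],[0,0,0],0.04],[[0,0,0],[0,0,0],0.06],[[0,0,0],[0,0,0],0.06],[[0,0,0],[0,0,0],0.06]]'
python3 -m creep '[[[0,0,-0.01],[0,0,0],0.06],[[0,0,-0.03],[0,0,0],0.06],[[0,0,-0.06],[0,0,0],0.06],[[0,0,-0.1],[0,0,0],0.06],[[0,0,-0.1],[0,0,0],0.06]]'
python3 - <<'E'
from h import *
a,b=grab('scene'),grab('side')
cv2.imwrite('pics/end.png',cv2.resize(np.hstack([a['pixels'][210:340,110:290],b['pixels'][200:330,230:350]]),None,fx=2.6,fy=2.6,interpolation=2)[:,:,::-1])
E
python3 knob.py
```

```text
time: 14.35
eef_pos: [0.5863, -0.2503, 0.1705]
eef_rot: [0.943, 0.334, -0.0, -0.0]
ft_force: [-0.3, 0.5, -0.5]
width: 0.0467
time: 14.85
eef_pos: [0.5874, -0.2507, 0.2776]
eef_rot: [0.943, 0.334, 0.003, 0.003]
ft_force: [0.4, -1.0, -0.1]
width: 0.0601
[([13, 9, 11, 11, 72], [18.5, 13.6])] [([10, 11, 11, 11, 73], [15.5, 16.0])]
```

View pics/end.png

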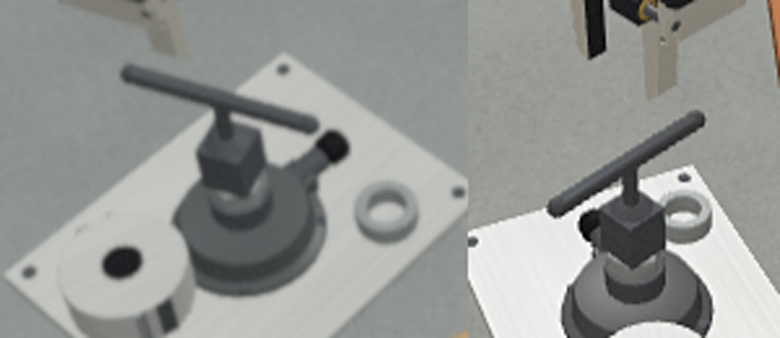

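The spanner stands upright on the nut, released, with the gripper well clear above it and the knob still in at (333,147). The ring and cutter head have not been touched.

```bash
python3 -c "
from bench import sign_off; print(sign_off())"
```

```text
the job is handed in; nothing more can be done
None
```

The job is handed in at about 15 s of the 72 s allowed. The spanner is standing on the spindle, released, and the lock pin appears to be fully in a notch.

- **Fitting:** I gripped the spanner over its stem and set it on the square, whose flats were at about -8°. It went down without load and met the nut at TCP z 0.1717 m, against about 0.172 m expected.
- **Turning:** I turned the spindle about 45° clockwise seen from above, and the torque rose from about 0.2 to 0.84 N m as it locked. I then eased the torque and let go.
- **Pin:** The black knob moved in about 8.7 mm as measured in the scene camera, to within about 1 mm, so this is only a little above the 8 mm limit. It rests against its boss with no shaft showing, and it did not move when I eased the torque or let go. I take the pin as fully home, since it can start up to 1 mm in.
- **Last view:** The spanner looks upright on the nut and the gripper is clear of everything, with wrist force near zero. The cutter head and spacing ring look undisturbed. I did not re-measure the brush and push block, but the arm never went near them.
- **Disagreements:** The scene and side views placed the socket a few millimetres differently relative to the spindle before fitting, so I relied on the wrist camera. The drag read about 0.2 N m at the wrist, against the stated 0.4.

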